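Ratchet the column clamp tight on a filter cartridge

TASK

Stand the blue-capped filter cartridge upright in the blue V seat of the column clamp and let go of it. Then work the orange-knobbed ratchet lever back and forth between its two stop posts until the grey jaw holds the cartridge firmly in the V, stopping as soon as the lever goes clearly heavy, because forcing it further cracks the cartridge. Leave the cartridge clamped there, let go of the lever, and leave the other things on the table where they are.

Things in the scene. Friction and masses are not known exactly. Their poses are not given: they have to be found in the camera images.
- cartridge: clear filter cartridge with a BLUE cap, an upright cylinder 40 mm across and 105 mm tall, about 0.13 to 0.25 kg; origin at the centre of its underside, z up its axis. The cap is its top 25 mm and can be gripped from above. Squeezed by the jaw with more than 60 N it cracks
- clamp: column clamp bolted to the table; origin at table height on the upright axis of its bolt. The lever lies over the bolt and points along the clamp's -x, towards the robot. Two steel stop posts (66 mm tall, 14 mm thick, at x -49, y +/-43 mm) limit the lever. The grey jaw (44 mm wide, 14 to 46 mm high) slides along the clamp's -y towards the V seat
- pivot (a point): point on the bolt's upright axis, 68 mm above the table, over the toothed ratchet wheel. Turning the bolt clockwise drives the jaw along the clamp's -y, 12 mm per rad. At the start the jaw stands 13 to 25 mm clear of a cartridge that is home in the V. The bolt keeps its grip by friction once the lever is let go; a squeeze above 35 N slips back to about that
- vseat: aluminium floor plate (110 x 74 mm, 8 mm thick) with the blue V block on it, V faces up to 46 mm high; fixed, same axes as the clamp. The V lies on its -y side and opens towards +y, where the jaw comes from. A cartridge stood some mm short of the V is slid home by the jaw
- seat (a point): where the centre of the cartridge's underside is when it is fully home in the V: on the floor plate, 8 mm above the table, at x +24 mm, y -134 to -146 mm in the clamp's frame (differs each time)
- knob (a point): orange upright knob at the end of the ratchet lever: a cylinder 22 mm across, from 66 to 114 mm above the table; this point is on its axis at 92 mm height, 120 mm from the bolt's axis. The lever bar under it is 20 mm wide, its top at 68 mm
- lever (a joint): lever angle, rad, -0.45 to 0.45 (stop posts); 0 along the clamp's -x, positive clockwise from above (knob towards clamp's +y). Clockwise tightens; back, it clicks freely over teeth 0.35 rad apart. A full swing gains 8.4 mm of jaw. Push at the knob: 4 N running free, then 5.8 N at 20 N squeeze (barely firm), 7 N at 30 N (right), 9.5 N at 60 N (cracks)
- old_cartridge: used filter cartridge, same shape and size as the blue one but with a RED cap; stands upright on the table; leave alone
- meter: yellow hand multimeter lying flat, 150 x 75 x 32 mm; leave alone
- tray: grey four-way parts tray, 130 x 180 x 35 mm; leave alone
- screwdriver: red-handled screwdriver lying on the table; leave alone
- tape: blue roll of tape lying flat, 100 mm across, 25 mm high; leave alone
- jar: clear jar with white lid, 66 mm across, 75 mm tall; leave alone
- marker: black marker pen lying on the table, 14 mm thick; leave alone
Things that resemble listed ones, but are neither listed nor needed, are in the scene too. What is shaped like the cartridge but purple is not meant. What is shaped like the vseat but brown is not meant.

How it is judged:
By the outcome, as a careful person would: the job done as asked, in the order asked, and still so for the second after the job is handed in, with the robot touching nothing.
It also fails if it takes over 64 s, if anything falls off the work surface, if the arm or the gripper's body presses on something with over 40 N, if the wrist force passes 120 N, or if a joint passes its speed limit or range.

ROBOT

A 6-joint arm with a two-finger parallel gripper is mounted at the origin on the work surface. World frame = base frame: x ahead of the robot, y to its left, z up, the work surface at z = 0. Lengths are in m, angles in rad, forces in N, time in s.
With the tool pointing down it reaches from about 0.35 to 0.975 m from the base axis. Payload 4.9 kg.
Tool frame: the origin (TCP) lies at the very end of the fingers, on their centre line; the grasp point (between the pads) lies 19 mm behind it; z points along the fingers, y is the line along which they close (so a half turn about z gives the same grasp; the last joint's range is limited). The gripper opens to 85 mm and grips with 20 to 120 N. Pads are 22 mm wide; open, the fingers measure 114 mm over their backs; the gripper's body (76 mm by 85 mm) begins 54 mm behind the grasp point. The pads swing forward as they close: fully open they stand 13 mm farther back than shut.
Start: joints at [-1.261, 0.053, 1.613, -0, 1.476, -0.119], TCP at [0.26, -0.568, 0.231] pointing down, gripper open.
Joint ranges: [-3.01, 3.01], [-1.01, 2.22], [0.06, 2.58], [-1.02, 4.17], [0.09, 2.62], [-3.14, 3.14]. Speed limits (rad/s): [2.57, 2.57, 3.14, 3.14, 3.14, 3.14].

INTERFACE

Orientations are given as a rotation vector (axis times angle).
In Python, from station import ctrl gives the robot as it stands.
- The arm moves only by the tool jog_arm, never from a script. Its argument "plan" is a list of rows, each a list of 7 numbers: the shift along the tool's x, y, z in units of 0.02 m (1.0 is 0.02 m), then the turn, a rotation vector about the tool's x, y, z in units of 45 degrees (1.0 is 45 degrees), then the opening, from -1 (shut) to 1 (fully open). A call has 1 to 8 rows; each row shifts and turns the commanded pose from where the row before left it, along the tool's axes as they then stand; what a row does not reach is not made up. A row lasts 1/10 s, in which the tool goes at most 50 mm and 8.59 degrees, less where a joint would pass 70% of its speed; a pose out of reach is approached as far as the arm can. A call with a number of a shift or a turn outside -1 to 1 is refused whole. A call with a gripper value outside its range is refused whole. The fingers move at their own pace and stop on an object; "grip_force" is the grip in N (left out, the last holds). Time passes only in rows, so rows that do not move let the fingers close. It gives the time, the measured TCP pose, the force, the opening and the grip force at its end, in the units of the state.
- ctrl.get_obs(): the state, without advancing time (a new reading comes with each control period).
- ctrl.get_image(name): name is "scene" or "top" or "wrist"; returns (picture, depth): 384x512x3 uint8, red, green, blue; 384x512 float32, m along the optical axis (not along the pixel's ray), 0 where there is no reading.
- ctrl.camera_info(name): a dict with "camera_matrix" (3x3 intrinsics, pixels), "k1" (the pictures are not rectified: a ray, as slopes to the right and down, at radius r is drawn at 1 + k1 r^2 times it, then the intrinsics apply), "rvec" (rotation vector, rad) and "tvec" (3), from world to camera coordinates, as OpenCV has them; the wrist camera has in their place "T_tool_cam" (4x4, takes a point from camera to tool coordinates, whose origin is the TCP and whose axes are the flange's). Camera axes: x right, y down, z forward; pixel columns grow to the right and rows downward; lengths in m; the calibration is good to about 2 mm. A picture is of the moment at which its call begins: read the wrist's pose just before it. camera_info takes no time and is no camera call.
- ctrl.finish_job(): hands the job in; it is judged then, once.
The state is a dict: "t": time; "q": joint angles; "dq": joint speeds; "effort": joint torques, N m; "tool_pos": TCP position; "tool_rot": TCP orientation; "contact_force": force on the tool from outside, world axes, zero at the start; "wrist_torque": the same for the moment, N m; "opening": finger opening in m; "grip_force": force on a finger pad.
Only numpy, scipy, OpenCV 4.12 (cv2) and the standard library are available. Lean on these libraries where they do the work, as an engineer would, in place of code of your own. Each camera call takes 0.05 s, during which the arm holds its last target. There are 200 camera calls.

## Working session

There is one attempt and no reset: what is moved stays moved. The work goes in short steps, Python scripts to look and compute and a tool call to move; the robot and the scene stay as the last step left them, time stands still between calls to the robot, and variables do not carry over. Pictures are saved under pics/ and viewed, at most 10 in all, crops included, and the job is handed in when it is done.

Besides the shell and the picture viewer there is one more tool, called after "Emit:" as name(argument=value, ...), one argument or row to a line, values as JSON. jog_arm: Moves the arm, as the interface text tells. Shifts and turns lie within -1 to 1; 1 stands for 0.02 m of shift or 45 degrees of turn. Its arguments: {"type":"object","properties":{"plan":{"type":"array"},"grip_force":{"type":"number"}},"required":["plan"]}

```bash
mkdir -p pics; cat > h.py <<'E'
import numpy as np, cv2
from scipy.spatial.transform import Rotation as R
from station import ctrl
def cam(name,obs=None):
    i=ctrl.camera_info(name);K=np.array(i["camera_matrix"]);k=i["k1"]
    if "rvec" in i:
        Rm=R.from_rotvec(np.ravel(i["rvec"])).as_matrix();t=np.ravel(i["tvec"]);Rc=Rm.T;c=-Rm.T@t
    else:
        o=obs;T=np.array(i["T_tool_cam"]);Rt=R.from_rotvec(o["tool_rot"]).as_matrix()
        Rc=Rt@T[:3,:3];c=Rt@T[:3,3]+np.array(o["tool_pos"])
    return K,k,Rc,c
def ray(C,u,v):
    K,k,Rc,c=C
    p=cv2.undistortPoints(np.array([[[u,v]]],float),K,np.array([k,0,0,0,0.]))[0,0]
    return c,Rc@np.array([p[0],p[1],1])
def onz(C,u,v,z):
    c,d=ray(C,u,v);return c+d*(z-c[2])/d[2]
def dep(C,u,v,D):
    c,d=ray(C,u,v);return c+d*D[int(v),int(u)]
def save(n,im): cv2.imwrite("pics/"+n,cv2.cvtColor(im,cv2.COLOR_RGB2BGR))
E
python3 - <<'E'
from h import *
for n in("scene","top","wrist"):
    o=ctrl.get_obs();im,D=ctrl.get_image(n);np.savez(n+".npz",im=im,D=D);save(n+"0.png",im);print(n,cam(n,o)[3],cam(n,o)[2][:,2])
print(o)
a=np.load("scene.npz")["im"];b=np.load("top.npz")["im"]
save("both.png",cv2.resize(np.vstack([a,b]),(400,600)))
E
```

```text
scene [ 1.38241575 -0.18462478  1.11416215] [-0.64059778  0.13156006 -0.75652259]
top [ 0.32514003 -0.02952023  1.0655756 ] [ 0.17812028  0.02871606 -0.98358963]
wrist [ 0.33416464 -0.53388473  0.3728607 ] [-0.29266749 -0.13099964 -0.94719841]
{'t': 0.1, 'q': array([-1.26099714e+00,  5.32989152e-02,  1.61419963e+00, -3.45159987e-05,
        1.47600519e+00, -1.18980391e-01]), 'dq': array([ 0.00072251,  0.0002108 , -0.0057649 , -0.0004065 , -0.00086862,
        0.00207957]), 'effort': array([ 1.54297768e-04, -3.94900990e+01, -3.71363318e+01, -1.43157299e-04,
        3.90902802e-03, -4.39359354e-06]), 'tool_pos': array([ 0.25967398, -0.56785922,  0.23015531]), 'tool_rot': array([-3.06781353e+00, -6.67978710e-01,  3.39495279e-04]), 'contact_force': array([0.1624674 , 0.59766647, 0.22137303]), 'wrist_torque': array([-0.00799719, -0.00944771, -0.03298726]), 'grip_force': 0.0, 'opening': 0.08555594934048662}
```

View pics/top0.png

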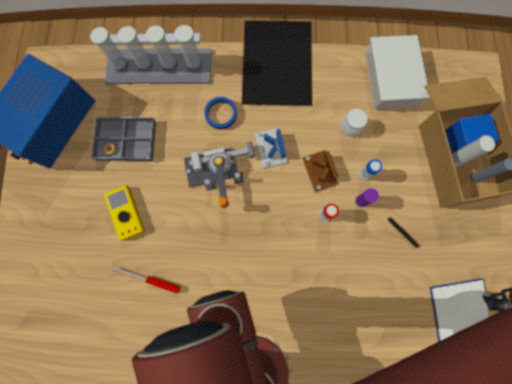

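View pics/scene0.png

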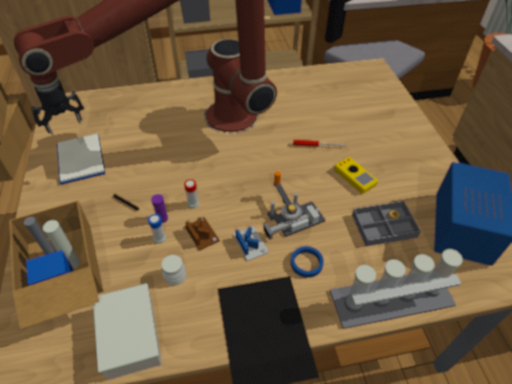

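The top view shows three upright cartridge-shaped things: white/blue cap at (374,167), purple at (368,198) and red cap at (331,211). The blue one fits the description. There are two V seats: blue at (271,147) and brown at (321,170), and the blue one is meant. The clamp bolt is near (220,170) and the orange knob at (223,202). Next I'll measure and confirm in a crop.

```bash
python3 - <<'E'
from h import *
def blobs(n,lo,hi,box,minA=12):
    z=np.load(n+".npz");im,D=z["im"],z["D"];C=cam(n)
    h=cv2.cvtColor(im,cv2.COLOR_RGB2HSV);m=cv2.inRange(h,lo,hi)
    k=np.zeros_like(m);x0,y0,x1,y1=box;k[y0:y1,x0:x1]=1;m*=k
    N,L,S,c=cv2.connectedComponentsWithStats(m)
    for i in range(1,N):
        if S[i,4]>=minA:
            vs,us=np.where(L==i);P=np.array([dep(C,u,v,D) for u,v in zip(us,vs)])
            print(n,c[i].round(1),S[i],"P med",np.median(P,0).round(3),"min",P.min(0).round(3),"max",P.max(0).round(3))
B=((100,110,50),(125,255,255));O=((5,180,120),(16,255,255))
print("blue");blobs("top",*B,(250,120,390,220));blobs("scene",*B,(140,200,280,270))
print("orange");blobs("top",*O,(190,140,260,215));blobs("scene",*O,(255,160,320,230))
# cap/knob rays from both views handled next; enlarged crop
im=np.load("top.npz")["im"][125:225,175:395]
s=np.load("scene.npz")["im"][165:280,130:350]
save("crop.png",np.vstack([cv2.resize(im,(660,300),interpolation=2),cv2.resize(s,(660,300),interpolation=2)]))
E
```

```text
blue
top [280.5 143.2] [277 130   8  27 100] P med [ 0.644 -0.074  0.046] min [ 0.609 -0.083  0.028] max [ 0.683 -0.062  0.05 ]
top [270.9 144.4] [265 135  12  22 105] P med [ 0.648 -0.046  0.045] min [ 0.605 -0.06   0.008] max [ 0.668 -0.028  0.05 ]
top [371.9 168. ] [367 160  14  14  76] P med [ 0.558 -0.315  0.104] min [ 0.549 -0.339  0.087] max [ 0.585 -0.305  0.108]
scene [156.1 221.9] [148 213  14  15  88] P med [ 0.582 -0.316  0.098] min [ 0.506 -0.341  0.014] max [ 0.592 -0.305  0.108]
scene [246.7 240.8] [236 228  22  26 252] P med [ 0.661 -0.056  0.041] min [ 0.614 -0.083  0.005] max [ 0.691 -0.026  0.05 ]
orange
top [224.5 202.1] [222 198   5   8  22] P med [0.459 0.075 0.112] min [ 0.325 -0.03   0.069] max [0.471 0.081 1.066]
scene [278.  175.9] [275 171   6  13  46] P med [0.472 0.084 0.108] min [0.453 0.074 0.074] max [0.48  0.093 0.119]
```

View pics/crop.png

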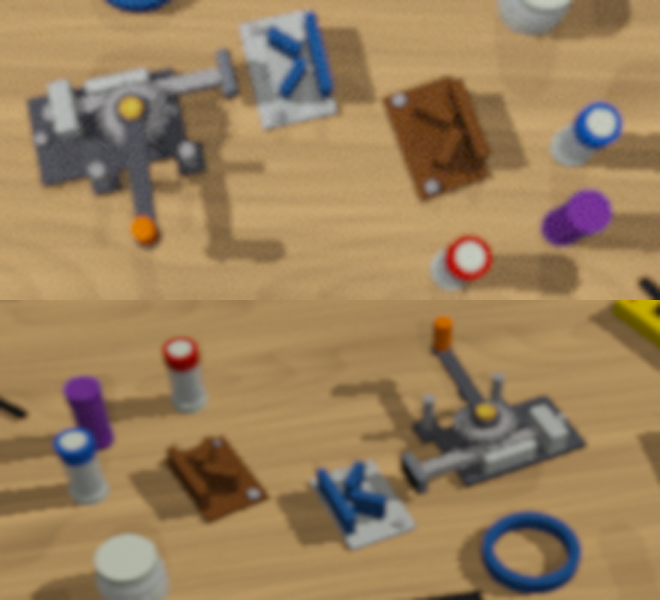

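The crop confirms the blue-capped cartridge at crop (600,125), clear of the purple one at (575,215), and the blue V seat opening left toward the jaw. Now for accurate numbers.

```bash
cat >> h.py <<'E'
def cloud(n,im,D,obs=None):
    C=cam(n,obs);K,k,Rc,c=C;H,W=D.shape
    u,v=np.meshgrid(np.arange(W),np.arange(H))
    p=cv2.undistortPoints(np.stack([u,v],-1).reshape(-1,1,2).astype(float),K,np.array([k,0,0,0,0.])).reshape(-1,2)
    P=np.c_[p,np.ones(len(p))]*D.reshape(-1,1)
    P=(P@Rc.T+c).reshape(H,W,3);P[D==0]=np.nan;return P
def sel(P,xy,r,z0,z1):
    with np.errstate(all="ignore"): return (np.hypot(P[...,0]-xy[0],P[...,1]-xy[1])<r)&(P[...,2]>z0)&(P[...,2]<z1)
def rect(p):
    return cv2.minAreaRect((p*1000).astype(np.float32))
E
python3 - <<'E'
from h import *
for n in("top","scene"):
    z=np.load(n+".npz");im,D=z["im"],z["D"];P=cloud(n,im,D);h=cv2.cvtColor(im,cv2.COLOR_RGB2HSV)
    print(n)
    for nm,xy,r,z0,z1 in(("cap",(.57,-.318),.035,.099,.112),("purple",(.52,-.30),.04,.097,.112),("red",(.49,-.22),.045,.097,.112),("knob",(.468,.08),.025,.107,.12)):
        m=sel(P,xy,r,z0,z1);q=P[m]
        if len(q): print(nm,len(q),"mid",((q.min(0)+q.max(0))/2).round(4),"ext",np.ptp(q,0).round(3),"circ",np.round(cv2.minEnclosingCircle((q[:,:2]*1000).astype(np.float32)),1) if 0 else cv2.minEnclosingCircle((q[:,:2]*1000).astype(np.float32)))
    m=sel(P,(.645,-.05),.075,.041,.052)&(h[...,0]>98)&(h[...,0]<125)&(h[...,1]>100)
    N,L,S,c=cv2.connectedComponentsWithStats(m.astype(np.uint8))
    for i in range(1,N):
        if S[i,4]>10: q=P[L==i];print("blueV",S[i,4],rect(q[:,:2]),q[:,2].mean().round(3))
    m=(h[...,1]<70)&(h[...,2]>120)&sel(P,(.645,-.05),.08,.003,.013);q=P[m];print("plate",rect(q[:,:2]),len(q))
    m=(h[...,0]>17)&(h[...,0]<30)&(h[...,1]>130)&(h[...,2]>120)&sel(P,(.58,.08),.05,.06,.12);q=P[m];print("bolt",len(q),q.mean(0),np.ptp(q,axis=0) if len(q) else 0)
    m=sel(P,(.51,.08),.05,.062,.075);q=P[m];print("bar",len(q),rect(q[:,:2]))
E
```

```text
top
cap 179 mid [ 0.5675 -0.3244  0.1051] ext [0.038 0.04  0.012] circ ((567.9744873046875, -325.00897216796875), 20.971649169921875)
purple 132 mid [ 0.5207 -0.31    0.1029] ext [0.077 0.036 0.012] circ ((520.2598876953125, -302.8870544433594), 39.29484176635742)
red 64 mid [ 0.4552 -0.2077  0.1056] ext [0.019 0.032 0.007] circ ((452.41070556640625, -207.29446411132812), 16.777437210083008)
knob 55 mid [0.4625 0.0822 0.1125] ext [0.022 0.019 0.011] circ ((462.6214904785156, 81.7088394165039), 10.982752799987793)
blueV 97 ((645.8967895507812, -72.61954498291016), (76.07042694091797, 10.959495544433594), 13.355548858642578) 0.046
blueV 41 ((657.4502563476562, -40.269264221191406), (32.18645477294922, 10.408885955810547), 57.82999038696289) 0.046
blueV 43 ((622.629638671875, -49.22652816772461), (11.145413398742676, 37.00635528564453), 64.45249938964844) 0.045
plate ((641.251220703125, -42.32318878173828), (111.48197174072266, 73.80310821533203), 14.706679344177246) 515
bolt 43 [0.58096602 0.1004514  0.07347561] [0.01892952 0.01852118 0.01206339]
bar 229 ((515.8258666992188, 91.2835464
[... 527 characters left out ...]
 ((463.96173095703125, 82.8054428100586), 12.234292030334473)
blueV 24 ((629.0933227539062, -47.237571716308594), (8.482184410095215, 31.927627563476562), 59.37342834472656) 0.045
blueV 74 ((656.2705078125, -71.44837188720703), (71.454833984375, 12.539955139160156), 15.968571662902832) 0.045
blueV 39 ((662.9310302734375, -40.295066833496094), (35.65543746948242, 9.848176956176758), 54.7842903137207) 0.045
plate ((645.207763671875, -42.1217041015625), (111.48614501953125, 74.9274673461914), 13.867002487182617) 254
bolt 27 [0.58422722 0.10214889 0.07396771] [0.01976304 0.01717668 0.00949968]
bar 146 ((514.986328125, 91.68272399902344), (72.56723022460938, 92.42561340332031), 72.48944091796875)
```

Both views agree to about 3 mm, and the sizes check out:

| Item | World position | Check |
|---|---|---|
| Cap | (0.569, -0.324) | top at 105 mm |
| Bolt | (0.582, 0.101) | – |
| Clamp yaw | about 14.3° | – |
| V seat | y' about -138 | plate 111 x 74 mm |
| Knob | (0.4635, 0.082) | – |

Placing target is (0.638, -0.023). Now moving.

Emit:
jog_arm(
  plan=[
    [0,0,0,0,0,0.183,1],
    [0,0,0,0,0,0.183,1],
    [0,0,0,0,0,0.183,1],
    [0,-1,0,0,0,0,1],
    [1,-1,0,0,0,0,1],
    [1,-1,0,0,0,0,1],
    [1,-1,0,0,0,0,1],
    [1,-1,0,0,0,0,1],
  ],
)

```text
t: 0.95
tool_pos: [0.3406, -0.4675, 0.2309]
tool_rot: [-3.141, 0.004, 0.0]
contact_force: [0.3, 0.2, 0.2]
opening: 0.0855
grip_force: 0.0
```

Emit:
jog_arm(
  plan=[
    [1,-1,0,0,0,0,1],
    [1,-1,0,0,0,0,1],
    [1,-1,0,0,0,0,1],
    [1,-1,0,0,0,0,1],
    [1,-1,0,0,0,0,1],
    [1,-1,0,0,0,0,1],
    [1,-1,0,0,0,0,1],
    [1,0,0,0,0,0,1],
  ],
)

```text
t: 1.75
tool_pos: [0.5012, -0.3267, 0.231]
tool_rot: [-3.141, 0.0, 0.001]
contact_force: [-1.0, -1.1, -0.1]
opening: 0.0853
grip_force: 0.0
```

```bash
python3 - <<'E'
from h import *
o=ctrl.get_obs();im,D=ctrl.get_image("wrist");save("w1.png",im)
P=cloud("wrist",im,D,o);h=cv2.cvtColor(im,cv2.COLOR_RGB2HSV)
print(o["tool_pos"],cam("wrist",o)[3])
for nm,xy,r in(("cap",(.569,-.324),.03),("purple",(.513,-.309),.03)):
    q=P[sel(P,xy,r,.098,.112)]
    if len(q): print(nm,len(q),((q.min(0)+q.max(0))/2).round(4),np.ptp(q,axis=0).round(3),cv2.minEnclosingCircle((q[:,:2]*1000).astype(np.float32)),q[:,2].mean())
E
```

```text
[ 0.50121237 -0.32667797  0.23097476] [ 0.58313938 -0.32690939  0.37363255]
cap 1604 [ 0.5694 -0.3243  0.1052] [0.039 0.039 0.005] ((569.45166015625, -324.3558349609375), 19.717899322509766) 0.10524246739226639
purple 863 [ 0.4963 -0.3116  0.1029] [0.027 0.038 0.009] ((492.3834228515625, -311.61376953125), 19.499298095703125) 0.1050262131595725
```

View pics/w1.png

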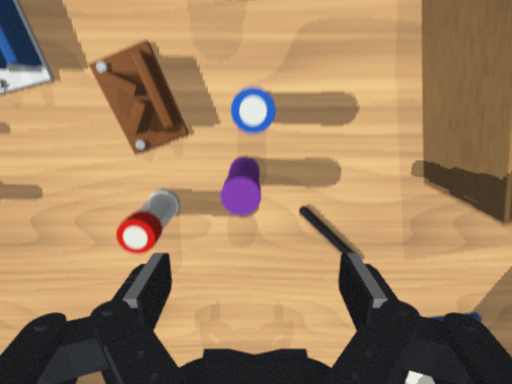

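Wrist view: blue cap at (253,110), alone in its area; purple at (242,195); red at (137,235). The cap is at (0.569, -0.324, 0.105). Descending onto it.

Emit:
jog_arm(
  plan=[
    [0.85,-0.03,0,0,0,0,1],
    [0.85,-0.03,0,0,0,0,1],
    [0.85,-0.03,1,0,0,0,1],
    [0.85,-0.03,1,0,0,0,1],
    [0,0,1,0,0,0,1],
    [0,0,1,0,0,0,1],
    [0,0,1,0,0,0,1],
    [0,0,0,0,0,0,1],
  ],
  grip_force=40,
)

```text
t: 2.6
tool_pos: [0.566, -0.3254, 0.1268]
tool_rot: [-3.137, 0.004, 0.01]
contact_force: [-0.3, 0.3, -0.3]
opening: 0.0854
grip_force: 0.0
```

Emit:
jog_arm(
  plan=[
    [0.1,-0.05,1,0,0,0,1],
    [0.05,0,1,0,0,0,1],
    [0,0,0.8,0,0,0,1],
    [0,0,0,0,0,0,1],
    [0,0,0,0,0,0,-1],
    [0,0,0,0,0,0,-1],
    [0,0,0,0,0,0,-1],
    [0,0,0,0,0,0,-1],
  ],
)

```text
t: 3.4
tool_pos: [0.5722, -0.3261, 0.077]
tool_rot: [3.141, -0.004, 0.003]
contact_force: [-0.8, 1.7, 4.7]
opening: 0.0387
grip_force: 40.0
```

Emit:
jog_arm(
  plan=[
    [0,0,0,0,0,0,-1],
    [0,0,0,0,0,0,-1],
    [0,0,0,0,0,0,-1],
    [0,0,0,0,0,0,-1],
  ],
)

```text
t: 3.8
tool_pos: [0.5723, -0.3261, 0.077]
tool_rot: [3.141, -0.004, 0.003]
contact_force: [-0.7, 0.9, 5.9]
opening: 0.0385
grip_force: 40.0
```

Gripped at 38.5 mm. Lift and carry.

Emit:
jog_arm(
  plan=[
    [0,0,-0.5,0,0,0,-1],
    [0,0,-1,0,0,0,-1],
    [0,0,-1,0,0,0,-1],
    [0,0,-1,0,0,0,-1],
    [0,0,-1,0,0,0,-1],
    [0,-0.5,0,0,0,0,-1],
    [0,-1,0,0,0,0,-1],
    [0,-1,0,0,0,0,-1],
  ],
)

```text
t: 4.6
tool_pos: [0.5704, -0.2733, 0.163]
tool_rot: [-3.139, 0.004, 0.005]
contact_force: [-0.6, -0.2, -2.3]
opening: 0.0392
grip_force: 40.6
```

Emit:
jog_arm(
  plan=[
    [0.4,-1,0,0,0,0,-1],
    [0.4,-1,0,0,0,0,-1],
    [0.4,-1,0,0,0,0,-1],
    [0.4,-1,0,0,0,0,-1],
    [0.4,-1,0,0,0,0,-1],
    [0.4,-1,0,0,0,0,-1],
    [0.4,-1,0,0,0,0,-1],
    [0.4,-1,0,0,0,0,-1],
  ],
)

```text
t: 5.4
tool_pos: [0.6347, -0.1127, 0.1631]
tool_rot: [-3.14, 0.002, 0.005]
contact_force: [0.5, -0.2, -2.3]
opening: 0.0391
grip_force: 40.6
```

Emit:
jog_arm(
  plan=[
    [0,-0.9,0,0,0,0,-1],
    [0,-0.8,0,0,0,0,-1],
    [0,0,0,0,0,0,-1],
    [0,0,0,0,0,0,-1],
    [0,0,0,0,0,0,-1],
  ],
)

```text
t: 5.9
tool_pos: [0.6358, -0.0824, 0.1653]
tool_rot: [3.141, -0.005, -0.0]
contact_force: [0.3, -0.6, -2.2]
opening: 0.0391
grip_force: 40.6
```

```bash
python3 - <<'E'
from h import *
o=ctrl.get_obs();im,D=ctrl.get_image("wrist");save("w2.png",im)
P=cloud("wrist",im,D,o);h=cv2.cvtColor(im,cv2.COLOR_RGB2HSV)
bl=(h[...,0]>98)&(h[...,0]<125)&(h[...,1]>100)
m=sel(P,(.645,-.05),.085,.041,.052)&bl
N,L,S,c=cv2.connectedComponentsWithStats(m.astype(np.uint8))
for i in range(1,N):
    if S[i,4]>60: q=P[L==i];print("blueV",S[i,4],c[i],rect(q[:,:2]),q[:,2].mean().round(3))
m=(h[...,1]<70)&(h[...,2]>120)&sel(P,(.645,-.04),.08,.003,.013);q=P[m];print("plate",rect(q[:,:2]),len(q))
q=P[sel(P,o["tool_pos"][:2],.05,.17,.2)&bl];print("cap",len(q),q.min(0),q.max(0))
m=(h[...,0]>17)&(h[...,0]<30)&(h[...,1]>130)&(h[...,2]>120)&sel(P,(.58,.10),.05,.06,.12);q=P[m];print("bolt",len(q),(q.min(0)+q.max(0))/2 if len(q) else 0)
E
```

```text
blueV 734 [240.25749319 157.74523161] ((663.962646484375, -69.54832458496094), (51.88197708129883, 11.819991111755371), 13.979652404785156) 0.046
blueV 523 [207.8623327  161.49139579] ((661.4617309570312, -39.97083282470703), (35.210357666015625, 11.802666664123535), 59.705101013183594) 0.046
blueV 465 [219.50752688 197.80860215] ((625.7591552734375, -48.58261489868164), (11.938377380371094, 36.41566467285156), 58.98919677734375) 0.046
plate ((643.1712036132812, -43.48960876464844), (109.64317321777344, 74.21190643310547), 13.781732559204102) 3829
cap 4405 [ 0.61364321 -0.10188366  0.17018113] [ 0.65377201 -0.06272464  0.1959322 ]
bolt 362 [0.58051494 0.10170042 0.07249191]
```

View pics/w2.png

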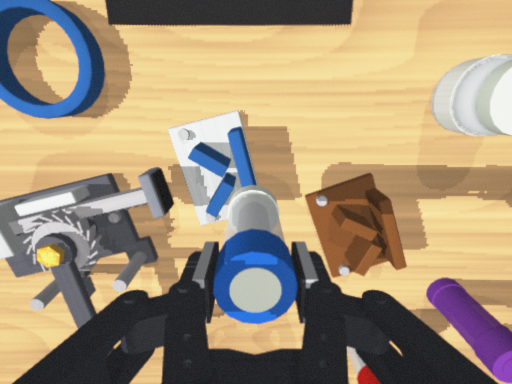

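Wrist view: cartridge held upright in the fingers, cap at (255,280). The blue V with its plate is at (215,170), open to the left toward the jaw face at (155,190). Home is (0.639, -0.0266); I'll place about 3 mm short of it.

Emit:
jog_arm(
  plan=[
    [0.1,-0.9,0,0,0,0,-1],
    [0.1,-1,0,0,0,0,-1],
    [0,-1,0,0,0,0,-1],
    [0,0,0,0,0,0,-1],
    [0,0,0.5,0,0,0,-1],
    [0,0,0.5,0,0,0,-1],
    [0,0,0,0,0,0,-1],
    [0,0,0,0,0,0,-1],
  ],
)

```text
t: 6.75
tool_pos: [0.6395, -0.0245, 0.1441]
tool_rot: [-3.141, 0.005, 0.003]
contact_force: [-0.4, 0.0, -1.8]
opening: 0.0388
grip_force: 40.8
```

Emit:
jog_arm(
  plan=[
    [0.05,-0.05,0.6,0,0,0,-1],
    [0,0,0.6,0,0,0,-1],
    [0,0,0.6,0,0,0,-1],
    [0,0,0.6,0,0,0,-1],
    [0,0,0.2,0,0,0,-1],
    [0,0,0,0,0,0,-1],
    [0,0,0,0,0,0,-1],
  ],
)

```text
t: 7.45
tool_pos: [0.6414, -0.0229, 0.0936]
tool_rot: [3.142, -0.004, 0.001]
contact_force: [0.7, 0.6, -2.1]
opening: 0.0387
grip_force: 40.8
```

Emit:
jog_arm(
  plan=[
    [0,0,0.15,0,0,0,-1],
    [0,0,0.1,0,0,0,-1],
    [0,0,0.1,0,0,0,-1],
    [0,0,0.05,0,0,0,-1],
    [0,0,0,0,0,0,-1],
  ],
)

```text
t: 7.95
tool_pos: [0.6412, -0.0229, 0.0853]
tool_rot: [3.142, -0.004, -0.0]
contact_force: [-0.1, 0.2, -2.4]
opening: 0.0387
grip_force: 41.1
```

Emit:
jog_arm(
  plan=[
    [0,0,0.06,0,0,0,-1],
    [0,0,0.06,0,0,0,-1],
    [0,0,0,0,0,0,-1],
  ],
)

```text
t: 8.25
tool_pos: [0.6421, -0.0229, 0.085]
tool_rot: [3.141, -0.004, 0.003]
contact_force: [-2.1, 0.6, 6.2]
opening: 0.0386
grip_force: 41.8
```

It's on the plate. Release and rise.

Emit:
jog_arm(
  plan=[
    [0,0,-0.05,0,0,0,-0.5],
    [0,0,0,0,0,0,0.3],
    [0,0,0,0,0,0,0.6],
    [0,0,0,0,0,0,1],
    [0,0,0,0,0,0,1],
    [0,0,-0.5,0,0,0,1],
    [0,0,-1,0,0,0,1],
    [0,0,-1,0,0,0,1],
  ],
)

```text
t: 9.05
tool_pos: [0.6409, -0.0229, 0.1346]
tool_rot: [-3.142, 0.004, 0.001]
contact_force: [0.3, -0.7, 0.3]
opening: 0.0859
grip_force: 0.0
```

Emit:
jog_arm(
  plan=[
    [0,0,-1,0,0,0,1],
    [0,0,-1,0,0,0,1],
    [0,0,-1,0,0,0,1],
    [-1,-0.7,-1,0,0,0,1],
    [-1,-0.7,-1,0,0,0,1],
    [-1,-0.7,0,0,0,0,1],
    [-1,-0.7,0,0,0,0,1],
    [0,0,0,0,0,0,1],
  ],
)

```text
t: 9.85
tool_pos: [0.5599, 0.0346, 0.235]
tool_rot: [-3.141, 0.001, -0.002]
contact_force: [0.1, -0.7, -0.6]
opening: 0.0853
grip_force: 0.0
```

```bash
cat > look.py <<'E'
from h import *
def look(n,f=None):
    o=ctrl.get_obs();im,D=ctrl.get_image(n);P=cloud(n,im,D,o);h=cv2.cvtColor(im,cv2.COLOR_RGB2HSV)
    if f: save(f,im)
    print(n,"tcp",o["tool_pos"].round(4),"F",o["contact_force"].round(1))
    bl=(h[...,0]>98)&(h[...,0]<125)&(h[...,1]>100)
    def mid(t,m,k=10):
        q=P[m]
        if len(q)>k: print(t,len(q),((q.min(0)+q.max(0))/2).round(4),np.ptp(q,axis=0).round(3))
    mid("captop",sel(P,(.639,-.0236),.035,.108,.118))
    mid("knobtop",(h[...,0]<17)&(h[...,1]>150)&sel(P,(.47,.08),.08,.107,.12))
    mid("bolt",(h[...,0]>17)&(h[...,0]<30)&(h[...,1]>130)&(h[...,2]>120)&sel(P,(.58,.10),.05,.06,.12))
E
python3 -c "
from look import *
look('wrist','w3.png');look('top');look('scene')"
```

```text
wrist tcp [0.5599 0.0346 0.235 ] F [ 0.1 -0.7 -0.6]
captop 1781 [ 0.6385 -0.0212  0.1119] [0.038 0.04  0.007]
knobtop 300 [0.4653 0.0811 0.1115] [0.021 0.021 0.008]
bolt 281 [0.5823 0.1018 0.0722] [0.021 0.02  0.009]
top tcp [0.5609 0.0339 0.235 ] F [0.7 0.8 0.2]
captop 15 [ 0.6502 -0.0263  0.1128] [0.013 0.025 0.006]
bolt 20 [0.5852 0.1003 0.0735] [0.008 0.019 0.009]
scene tcp [0.5614 0.0333 0.2347] F [-0.2  0.5  0.3]
captop 114 [ 0.641  -0.0215  0.1131] [0.04  0.037 0.009]
knobtop 26 [0.4649 0.0818 0.1126] [0.023 0.02  0.011]
bolt 29 [0.5846 0.1028 0.0747] [0.022 0.017 0.009]
```

View pics/w3.png

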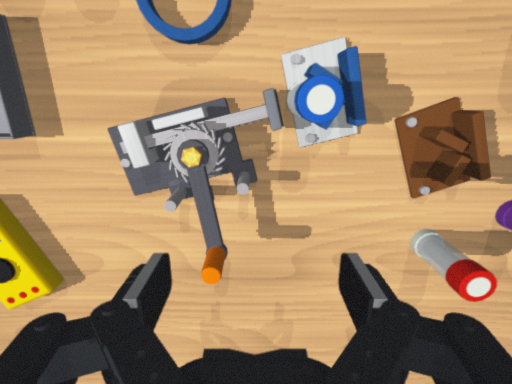

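The cartridge stands upright in the V mouth at (0.6385, -0.021), about 5 mm short of home, with the jaw face 10-15 mm to the left. The lever is at about +0.07 rad. Next I'll go above the knob at (0.465, 0.081) and align the tool with the clamp.

Emit:
jog_arm(
  plan=[
    [-0.95,-0.5,0,0,0,0,1],
    [-0.95,-0.5,0,0,0,0,1],
    [-0.95,-0.5,0,0,0,0,1],
    [-0.95,-0.5,0,0,0,0,1],
    [-0.95,-0.35,0,0,0,0,1],
    [0,0,0,0,0,-0.155,1],
    [0,0,0,0,0,-0.155,1],
    [0,0,0,0,0,0,1],
  ],
)

```text
t: 10.8
tool_pos: [0.467, 0.0801, 0.2342]
tool_rot: [3.119, 0.376, 0.0]
contact_force: [0.4, -0.2, 0.7]
opening: 0.0856
grip_force: 0.0
```

Emit:
jog_arm(
  plan=[
    [0,0,1,0,0,0,1],
    [0,0,1,0,0,0,1],
    [0,0,1,0,0,0,1],
    [0,0,1,0,0,0,1],
    [0,0,0.4,0,0,0,1],
    [0,0,0,0,0,0,1],
    [0,0,0,0,0,0,1],
  ],
)

```text
t: 11.5
tool_pos: [0.4671, 0.0804, 0.1467]
tool_rot: [3.119, 0.376, 0.002]
contact_force: [0.1, -0.6, -0.2]
opening: 0.0849
grip_force: 0.0
```

```bash
python3 -c "
from look import *
look('wrist');o=ctrl.get_obs();print(R.from_rotvec(o['tool_rot']).as_matrix().round(3));look('scene')"
```

```text
wrist tcp [0.4671 0.0804 0.1467] F [ 0.1 -0.6 -0.2]
captop 93 [ 0.6203 -0.0162  0.1111] [0.003 0.009 0.006]
knobtop 721 [0.4645 0.0816 0.1113] [0.021 0.021 0.009]
bolt 845 [0.5819 0.1015 0.0716] [0.02  0.021 0.011]
[[ 0.971  0.238  0.002]
 [ 0.238 -0.971 -0.   ]
 [ 0.002  0.    -1.   ]]
scene tcp [0.4673 0.0804 0.1472] F [ 0.8 -0.3  0.4]
captop 119 [ 0.6409 -0.021   0.1126] [0.04  0.038 0.009]
knobtop 30 [0.4652 0.0814 0.1126] [0.021 0.022 0.009]
bolt 29 [0.5843 0.102  0.0721] [0.02  0.017 0.011]
```

Emit:
jog_arm(
  plan=[
    [-0.1,-0.05,1,0,0,0,1],
    [0,0,1,0,0,0,1],
    [0,0,0.9,0,0,0,1],
    [0,0,0.5,0,0,0,1],
    [0,0,0,0,0,0,0],
    [0,0,0,0,0,0,-0.3],
    [0,0,0,0,0,0,-0.3],
    [0,0,0,0,0,0,-0.3],
  ],
)

```text
t: 12.4
tool_pos: [0.4651, 0.081, 0.0791]
tool_rot: [3.119, 0.378, 0.003]
contact_force: [-0.2, -0.4, -0.2]
opening: 0.0301
grip_force: 0.0
```

Emit:
jog_arm(
  plan=[
    [0,0.5,0,0,0,0,-0.3],
    [0.03,0.5,0,0,0,0,-0.3],
    [0.07,0.5,0,0,0,0,-0.3],
    [0.11,0.5,0,0,0,0,-0.3],
    [0.16,0.5,0,0,0,0,-0.3],
    [0.18,0.4,0,0,0,0,-0.3],
    [0,0,0,0,0,0,-0.3],
  ],
)

```text
t: 13.1
tool_pos: [0.4897, 0.0262, 0.0781]
tool_rot: [3.119, 0.376, 0.001]
contact_force: [0.4, 0.2, 0.2]
opening: 0.0298
grip_force: 0.0
```

```bash
cat >> look.py <<'E'
def st():
    o=ctrl.get_obs();yw=np.radians(14);xp=np.array([np.cos(yw),np.sin(yw)]);yp=np.array([-xp[1],xp[0]])
    d=o["tool_pos"][:2]-np.array([.582,.1015]);X,Y=d@xp,d@yp;th=np.arctan2(Y,-X)
    F=o["contact_force"][:2];t=np.array([np.sin(th),np.cos(th)])
    print("t",o["t"],"clamp xy",round(X,4),round(Y,4),"z",o["tool_pos"][2].round(4),"r",np.hypot(X,Y).round(4),"th",th.round(3),"Fclamp",(F@xp).round(1),(F@yp).round(1),"Ftan(+tight)",((F@xp)*t[0]+(F@yp)*t[1]).round(1),"grip",o["opening"].round(4),o["grip_force"])
E
python3 -c "
from look import *
st();look('wrist')"
```

```text
Traceback (most recent call last):
  File "look.py", line 17, in st
    print("t",o["t"],"clamp xy",round(X,4),round(Y,4),"z",o["tool_pos"][2].round(4),"r",np.hypot(X,Y).round(4),"th",th.round(3),"Fclamp",(F@xp).round(1),(F@yp).round(1),"Ftan(+tight)",((F@xp)*t[0]+(F@yp)*t[1]).round(1),"grip",o["opening"].round(4),o["grip_force"])
                                                                                                                                                                                                                                  ^^^^^^^^^^^^^^^^^^
AttributeError: 'float' object has no attribute 'round'
```

```bash
sed -i 's/o\["opening"\].round(4)/round(o["opening"],4)/' look.py; python3 -c "
from look import *
st();look('wrist');look('scene')"
```

```text
t 13.1 clamp xy -0.1078 -0.0507 z 0.0781 r 0.1191 th -0.44 Fclamp 0.4 0.1 Ftan(+tight) -0.1 grip 0.0298 0.0
wrist tcp [0.4897 0.0262 0.0781] F [0.4 0.2 0.2]
knobtop 1879 [0.4876 0.0288 0.1114] [0.022 0.021 0.009]
bolt 1355 [0.582  0.1026 0.0722] [0.021 0.023 0.01 ]
scene tcp [0.4893 0.0267 0.078 ] F [ 0.7  0.1 -1. ]
captop 117 [ 0.6416 -0.0215  0.1127] [0.041 0.037 0.009]
knobtop 35 [0.4893 0.031  0.1121] [0.021 0.024 0.009]
bolt 29 [0.5835 0.1024 0.0728] [0.02  0.019 0.008]
```

Back swing is free and the knob is at about -0.41 rad. I'll nudge a little further back, then make the first tightening stroke, where the gap is still at least 8 mm.

Emit:
jog_arm(
  plan=[
    [0.05,0.15,0,0,0,0,-0.3],
    [-0.22,-0.5,0,0,0,0,-0.3],
    [-0.17,-0.5,0,0,0,0,-0.3],
    [-0.12,-0.5,0,0,0,0,-0.3],
    [-0.08,-0.5,0,0,0,0,-0.3],
    [-0.03,-0.5,0,0,0,0,-0.3],
    [0,-0.5,0,0,0,0,-0.3],
  ],
)

```text
t: 13.9
tool_pos: [0.4632, 0.0801, 0.0777]
tool_rot: [3.117, 0.378, -0.002]
contact_force: [-1.7, -5.2, 0.3]
opening: 0.0298
grip_force: 2.1
```

Emit:
jog_arm(
  plan=[
    [0.04,-0.5,0,0,0,0,-0.3],
    [0.09,-0.5,0,0,0,0,-0.3],
    [0.14,-0.5,0,0,0,0,-0.3],
    [0.18,-0.5,0,0,0,0,-0.3],
  ],
)

```text
t: 14.3
tool_pos: [0.463, 0.1217, 0.0777]
tool_rot: [3.118, 0.378, -0.001]
contact_force: [-1.2, -4.5, 0.0]
opening: 0.0302
grip_force: 1.8
```

```bash
python3 -c "
from look import *
st();look('wrist');look('scene','s2.png')"
```

```text
t 14.3 clamp xy -0.1106 0.0484 z 0.0777 r 0.1207 th 0.412 Fclamp -2.3 -4.1 Ftan(+tight) -4.7 grip 0.0302 1.8099824711680412
wrist tcp [0.463  0.1217 0.0777] F [-1.2 -4.5  0. ]
knobtop 1823 [0.4635 0.1173 0.1114] [0.022 0.023 0.009]
bolt 1776 [0.5818 0.1022 0.0719] [0.021 0.021 0.011]
scene tcp [0.4633 0.123  0.0779] F [-0.6 -1.9 -0.5]
captop 119 [ 0.6401 -0.0217  0.1129] [0.039 0.037 0.009]
knobtop 21 [0.4658 0.1202 0.1118] [0.026 0.018 0.009]
bolt 29 [0.583  0.1016 0.0719] [0.022 0.017 0.013]
```

```bash
cat >> look.py <<'E'
def jaw(n="scene",f=None):
    o=ctrl.get_obs();im,D=ctrl.get_image(n);P=cloud(n,im,D,o)
    if f: save(f,im)
    yw=np.radians(14);xp=np.array([np.cos(yw),np.sin(yw)]);yp=np.array([-xp[1],xp[0]]);d=P[...,:2]-np.array([.582,.1015])
    X,Y=d@xp,d@yp
    m=(P[...,2]>.041)&(P[...,2]<.05)&(Y>-.135)&(Y<-.06)&(abs(X-.024)<.024)
    print(n,"jaw top y' min/max",len(Y[m]),np.percentile(Y[m],[3,10,50,90,97]).round(4) if m.sum()>5 else "")
    m=sel(P,(.639,-.0236),.04,.108,.118)
    if m.sum()>20: print(" cap x'y'",round((X[m].min()+X[m].max())/2,4),round((Y[m].min()+Y[m].max())/2,4),"tilt z",np.ptp(P[m][:,2]).round(3))
E
python3 -c "
from look import *
jaw()
z=np.load('scene.npz')
"
```

```text
scene jaw top y' min/max 51 [-0.1322 -0.1229 -0.1011 -0.0959 -0.0947]
 cap x'y' 0.028 -0.1336 tilt z 0.009
```

Emit:
jog_arm(
  plan=[
    [0.12,-0.3,0,0,0,0,-0.3],
    [0,0,0,0,0,0,-0.3],
  ],
)

```text
t: 14.65
tool_pos: [0.4643, 0.1277, 0.0779]
tool_rot: [-3.119, -0.378, -0.0]
contact_force: [-1.0, -3.2, -0.1]
opening: 0.0298
grip_force: 1.1
```

Emit:
jog_arm(
  plan=[
    [-0.14,0.78,0,0,0,0,-0.3],
    [-0.24,0.78,0,0,0,0,-0.3],
    [-0.12,0.78,0,0,0,0,-0.3],
    [-0.02,0.78,0,0,0,0,-0.3],
    [0.08,0.78,0,0,0,0,-0.3],
    [0.19,0.78,0,0,0,0,-0.3],
    [0.28,0.75,0,0,0,0,-0.3],
    [0,0,0,0,0,0,-0.3],
  ],
)

```text
t: 15.45
tool_pos: [0.4915, 0.0213, 0.0779]
tool_rot: [-3.118, -0.375, 0.0]
contact_force: [-0.6, 0.1, 0.7]
opening: 0.0298
grip_force: 0.4
```

```bash
python3 -c "
from look import *
st();look('wrist');jaw()"
```

```text
t 15.45 clamp xy -0.1072 -0.0559 z 0.0779 r 0.1209 th -0.481 Fclamp -0.6 0.3 Ftan(+tight) 0.5 grip 0.0298 0.35054856911301613
wrist tcp [0.4915 0.0213 0.0779] F [-0.6  0.1  0.7]
knobtop 1838 [0.4903 0.0255 0.1114] [0.022 0.021 0.009]
bolt 1349 [0.582  0.1016 0.0725] [0.021 0.021 0.01 ]
scene jaw top y' min/max 48 [-0.1298 -0.1127 -0.1014 -0.0963 -0.0953]
 cap x'y' 0.0289 -0.133 tilt z 0.009
```

Emit:
jog_arm(
  plan=[
    [-0.22,-0.5,0,0,0,0,-0.3],
    [-0.17,-0.5,0,0,0,0,-0.3],
    [-0.12,-0.5,0,0,0,0,-0.3],
    [-0.08,-0.5,0,0,0,0,-0.3],
    [-0.03,-0.5,0,0,0,0,-0.3],
    [0,-0.5,0,0,0,0,-0.3],
  ],
)

```text
t: 16.15
tool_pos: [0.4629, 0.0776, 0.0775]
tool_rot: [3.116, 0.379, -0.003]
contact_force: [-1.3, -4.9, -0.0]
opening: 0.0302
grip_force: 2.1
```

Emit:
jog_arm(
  plan=[
    [0.04,-0.5,0,0,0,0,-0.3],
    [0.09,-0.5,0,0,0,0,-0.3],
    [0.1,-0.4,0,0,0,0,-0.3],
  ],
)

```text
t: 16.45
tool_pos: [0.4612, 0.1064, 0.0776]
tool_rot: [3.118, 0.379, -0.002]
contact_force: [-1.9, -4.4, -0.4]
opening: 0.0299
grip_force: 1.9
```

```bash
python3 -c "
from look import *
st();jaw();st()"
```

```text
t 16.45 clamp xy -0.116 0.0339 z 0.0776 r 0.1209 th 0.285 Fclamp -2.9 -3.8 Ftan(+tight) -4.5 grip 0.0299 1.8519419431686401
scene jaw top y' min/max 39 [-0.1339 -0.1271 -0.1068 -0.102  -0.1007]
 cap x'y' 0.0286 -0.1334 tilt z 0.009
t 16.5 clamp xy -0.1155 0.0348 z 0.0777 r 0.1207 th 0.292 Fclamp -1.7 -1.6 Ftan(+tight) -2.0 grip 0.0299 1.3376608863472939
```

Emit:
jog_arm(
  plan=[
    [0.1,-0.4,0,0,0,0,-0.3],
    [0.16,-0.4,0,0,0,0,-0.3],
    [0.08,-0.2,0,0,0,0,-0.3],
  ],
)

```text
t: 16.8
tool_pos: [0.4639, 0.1273, 0.0778]
tool_rot: [3.119, 0.379, -0.0]
contact_force: [-2.4, -5.1, 0.5]
opening: 0.03
grip_force: 1.8
```

```bash
python3 -c "
from look import *
st();jaw()"
```

```text
t 16.8 clamp xy -0.1084 0.0536 z 0.0778 r 0.1209 th 0.459 Fclamp -3.5 -4.3 Ftan(+tight) -5.5 grip 0.03 1.7614929378032684
scene jaw top y' min/max 44 [-0.1331 -0.1265 -0.1103 -0.1043 -0.1029]
 cap x'y' 0.0279 -0.1345 tilt z 0.008
```

Emit:
jog_arm(
  plan=[
    [-0.14,0.78,0,0,0,0,-0.3],
    [-0.24,0.78,0,0,0,0,-0.3],
    [-0.12,0.78,0,0,0,0,-0.3],
    [-0.02,0.78,0,0,0,0,-0.3],
    [0.08,0.78,0,0,0,0,-0.3],
    [0.19,0.78,0,0,0,0,-0.3],
    [0.26,0.75,0,0,0,0,-0.3],
    [0,0,0,0,0,0,-0.3],
  ],
)

```text
t: 17.65
tool_pos: [0.4908, 0.0211, 0.078]
tool_rot: [-3.116, -0.375, 0.001]
contact_force: [-1.1, 2.6, 1.8]
opening: 0.0297
grip_force: 1.4
```

```bash
python3 -c "
from look import *
st();jaw();look('wrist')"
```

```text
t 17.65 clamp xy -0.1079 -0.056 z 0.078 r 0.1216 th -0.478 Fclamp -0.5 2.8 Ftan(+tight) 2.7 grip 0.0297 1.384722925722599
scene jaw top y' min/max 39 [-0.1338 -0.1269 -0.11   -0.1039 -0.1035]
 cap x'y' 0.0288 -0.1345 tilt z 0.009
wrist tcp [0.4908 0.0211 0.078 ] F [-0.9  1.3  0.8]
knobtop 1703 [0.4905 0.0255 0.1113] [0.021 0.021 0.009]
bolt 1285 [0.5824 0.1029 0.0725] [0.021 0.025 0.009]
```

The jaw just touched the cartridge (it moved 1 mm), leaving about 4 mm to home. The third stroke goes carefully.

Emit:
jog_arm(
  plan=[
    [-0.22,-0.5,0,0,0,0,-0.3],
    [-0.17,-0.5,0,0,0,0,-0.3],
    [-0.12,-0.5,0,0,0,0,-0.3],
    [-0.08,-0.5,0,0,0,0,-0.3],
    [-0.02,-0.25,0,0,0,0,-0.3],
  ],
)

```text
t: 18.25
tool_pos: [0.4659, 0.0618, 0.0775]
tool_rot: [3.115, 0.38, -0.004]
contact_force: [-3.2, -8.0, 0.1]
opening: 0.0301
grip_force: 3.6
```

Emit:
jog_arm(
  plan=[
    [-0.01,-0.2,0,0,0,0,-0.3],
    [-0.01,-0.2,0,0,0,0,-0.3],
  ],
)

```text
t: 18.45
tool_pos: [0.4635, 0.0685, 0.0775]
tool_rot: [3.113, 0.379, -0.005]
contact_force: [-3.8, -10.0, 0.3]
opening: 0.0301
grip_force: 4.8
```

```bash
python3 -c "
from look import *
st();jaw()"
```

```text
t 18.45 clamp xy -0.1229 -0.0033 z 0.0775 r 0.123 th -0.027 Fclamp -6.1 -8.8 Ftan(+tight) -8.7 grip 0.0301 4.768235832452774
scene jaw top y' min/max 38 [-0.1302 -0.1253 -0.1107 -0.1053 -0.1039]
 cap x'y' 0.0269 -0.1365 tilt z 0.009
```

The lever went clearly heavy, about 8.7 N at the knob versus 4.5-5 N free, and the cartridge moved 2 mm in. I'm stopping here: unload, open and lift away.

Emit:
jog_arm(
  plan=[
    [0,0.15,0,0,0,0,-0.3],
    [0,0.15,0,0,0,0,-0.3],
    [0,0,0,0,0,0,-0.3],
  ],
)

```text
t: 18.8
tool_pos: [0.4665, 0.0642, 0.078]
tool_rot: [-3.119, -0.378, -0.001]
contact_force: [0.4, -1.1, -0.9]
opening: 0.0296
grip_force: 0.4
```

```bash
python3 -c "
from look import *
st();jaw();look('wrist')"
```

```text
t 18.8 clamp xy -0.1211 -0.0082 z 0.078 r 0.1214 th -0.068 Fclamp 0.2 -1.1 Ftan(+tight) -1.1 grip 0.0296 0.37957699969410896
scene jaw top y' min/max 30 [-0.1259 -0.1178 -0.1106 -0.1049 -0.0987]
 cap x'y' 0.0267 -0.1363 tilt z 0.008
wrist tcp [0.4665 0.0642 0.078 ] F [-0.6 -1.5 -0.8]
knobtop 1639 [0.4698 0.0604 0.1115] [0.022 0.023 0.009]
bolt 775 [0.578  0.1012 0.0726] [0.012 0.021 0.01 ]
```

Emit:
jog_arm(
  plan=[
    [0,0,0,0,0,0,0.3],
    [0,0,0,0,0,0,1],
    [0,0,0,0,0,0,1],
    [0,0,-0.5,0,0,0,1],
    [0,0,-1,0,0,0,1],
    [0,0,-1,0,0,0,1],
    [0,0,-1,0,0,0,1],
    [0,0,-1,0,0,0,1],
  ],
)

```text
t: 19.7
tool_pos: [0.4667, 0.0639, 0.1696]
tool_rot: [3.119, 0.378, 0.002]
contact_force: [0.4, -0.2, 0.3]
opening: 0.0853
grip_force: 0.0
```

Emit:
jog_arm(
  plan=[
    [0.6,0,-1,0,0,0,1],
    [1,0,-1,0,0,0,1],
    [1,0,-1,0,0,0,1],
    [1,0,-0.5,0,0,0,1],
    [0,0,0,0,0,0,1],
    [0,0,0,0,0,0,1],
  ],
)

```text
t: 20.3
tool_pos: [0.5362, 0.081, 0.238]
tool_rot: [-3.119, -0.378, 0.001]
contact_force: [-0.7, 0.1, -0.3]
opening: 0.0854
grip_force: 0.0
```

```bash
python3 - <<'E'
from look import *
look("wrist","w4.png");jaw("wrist")
im=cv2.imread("pics/w4.png")[20:230,60:400];cv2.imwrite("pics/w4c.png",cv2.resize(im,None,fx=2.3,fy=2.3,interpolation=2))
E
```

```text
wrist tcp [0.5362 0.081  0.238 ] F [-0.7  0.1 -0.3]
captop 1811 [ 0.6395 -0.0246  0.112 ] [0.04  0.04  0.008]
knobtop 317 [0.4722 0.0552 0.1114] [0.022 0.021 0.009]
bolt 307 [0.5812 0.1016 0.072 ] [0.02  0.021 0.01 ]
wrist jaw top y' min/max 645 [-0.1239 -0.119  -0.1119 -0.1057 -0.1051]
 cap x'y' 0.0252 -0.1362 tilt z 0.008
```

View pics/w4c.png

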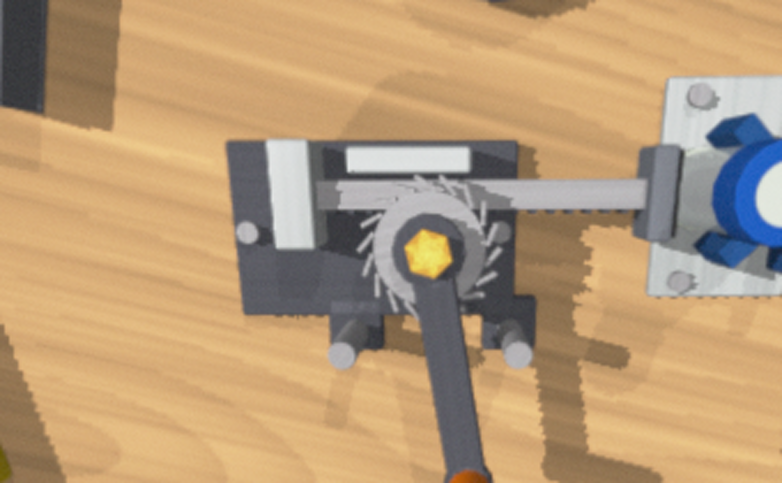

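The crop shows the jaw against the cartridge body beside the blue V, with the cap at crop (760,190). The cartridge is upright within 2 mm of the computed home and the lever is free. Handing in.

```bash
python3 -c "
from station import ctrl
print(ctrl.finish_job())"
```

```text
the job is handed in; nothing more can be done
None
```

The cartridge stands upright in the blue V, clamped by the jaw, with the lever let go and nothing else moved; I stopped at about 8.7 N measured at the knob (7 N was ideal, 9.5 N cracks), and the job was handed in at about 20 s with no verdict returned.

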